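# Arm the drawer's child-safety catch with the bent hook

## Robot

A 6-joint arm with a two-finger parallel gripper is mounted at the origin on the work surface. World frame = base frame: x ahead of the robot, y to its left, z up, the work surface at z = 0. Lengths are in m, angles in degrees, forces in N, time in s.
With the tool pointing down it reaches from about 0.325 to 0.85 m from the base axis. Payload 15.5 kg.
Tool frame: the origin (TCP) lies midway between the tips of the shut fingers; the grasp point (between the pads) lies 19 mm behind it; y points along the fingers, x is the direction in which the jaws open and shut, and the axes are right-handed (so a half turn about y gives the same grasp; the last joint's range is limited). The gripper opens to 91 mm and grips with 3 to 60 N. Pads are 32 mm wide; open, the fingers measure 118 mm over their backs; the gripper's body (76 mm by 178 mm) begins 60 mm behind the grasp point.
Start: joints at [-73.253, 28.281, 77.091, -0, 74.628, -5.472], TCP at [0.236, -0.579, 0.214] pointing down, gripper open.
Joint ranges: [-166.48, 166.48], [-47.26, 123.95], [12.59, 153.08], [-70.14, 250.14], [6.76, 159.57], [-176.63, 176.63]. Speed limits (degrees/s): [108.29, 108.29, 147.25, 172.46, 172.46, 172.46].

## Interface

Orientations are given as a 3x3 rotation matrix whose columns are the frame's x, y, z axes.
In Python, from bench import ctrl gives the robot as it stands. The module is installed in compiled form; this text tells all that it offers. Calls block until the motion is done:
- ctrl.goto(position, orientation): joint-space move of the TCP to a pose.
- ctrl.move_l(position, vel=0.15, ori=None, contact_N=None): straight line of the TCP; ori=None keeps the orientation; vel is the mean speed in m/s. With contact_N (N) it stops when the force on the tool has changed by that much, and returns True; else False.
- ctrl.movej(angles): joint-space move.
- ctrl.command_gripper(opening): opening from 0.0 (shut) to 1.0 (fully open); the grip force is fixed at half the most; returns when the fingers have stopped.
- ctrl.sleep(seconds).
- ctrl.ik(position, orientation): joint angles nearest the present ones, or None.
- ctrl.read_camera(name): name is "scene" or "side" or "wrist"; returns the picture (400x640x3 uint8, blue, green, red); there is no depth.
- ctrl.camera_params(name): a dict with "fx", "fy", "cx", "cy" (pixels), "pose" (4x4, takes a point from camera to world coordinates); the wrist camera has in their place "T_tool_cam" (4x4, takes a point from camera to tool coordinates, whose origin is the TCP and whose axes are the tool frame's). Camera axes: x right, y up, looking along -z (the intrinsics and any distortion apply to the point x, -y, -z); pixel columns grow to the right and rows downward; lengths in m; the calibration is good to about 2 mm. A picture is of the moment at which its call begins: read the wrist's pose just before it. camera_params takes no time and is no camera call.
A pose or a line that the arm cannot do raises ctrl.MotionError and nothing moves.
- ctrl.sign_off(): hands the job in, once; it reports no verdict.
Readings, each from a call of its own:
- ctrl.current_t(): time.
- ctrl.current_q(): joint angles.
- ctrl.current_dq(): joint speeds.
- ctrl.current_effort(): joint torques, N m.
- ctrl.current_tool_pos(): TCP position.
- ctrl.current_eef_rot(): TCP orientation.
- ctrl.current_contact_force(): force on the tool from outside, world axes, zero at the start.
- ctrl.current_wrist_torque(): the same for the moment, N m.
- ctrl.current_grip_width(): opening from 0.0 (shut) to 1.0 (fully open).
Only numpy, scipy, OpenCV 4.12 (cv2) and the standard library are available. Lean on these libraries where they do the work, as an engineer would, in place of code of your own. Each camera call takes 0.05 s, during which the arm holds its last target. There are 200 camera calls.

## Task

Arm the child-safety catch on the inside of the drawer front. Take the bent hook from its fork on the rail, reach over the drawer front and, with the hook alone, draw the catch's slide up from below until it meets its stop screw, seating it there with a steady pull of about 12 N held for half a second, and never more than 18 N on the catch. Then hang the hook back in its fork with the handle resting on the prongs, let go, and leave everything else as it stands.

Things in the scene. Friction and masses are not known exactly. Their poses are not given: they have to be found in the camera images.
- drawer: Open ash drawer on the bench, fixed, 400 mm deep (x), 480 wide (y). Origin: underside centre; x points from its front to its back, z up. Front panel: 170 high, inner face at x = -182. Other walls: 14 thick, 140 high. Cross divider 82 high, 58 behind the front's inner face; long divider, same height, at y = 85. Jar, shaker, grinder (tops below 160) stand at y below 75. Floor top at 12.
- catch: Child-safety catch fixed to the inner face of the drawer front, 90 mm above the bench: plate 56 mm wide (y), 92 high (z), slotted housing 40 wide standing out 12 to 14; above it a bracket with the stop screw, top 78 above the origin. Origin: centre of its back, on the panel's inner face; x points into the drawer, y left, z up. Its slide carries a finger tab (tab). Over 18 N bends it.
- slide (a joint): Height of the catch's slide in m: 0 fully down (off); armed when it has been drawn up hard against the stop screw, which is set differently on each drawer and stops it somewhere between 0.015 and 0.021: felt as the pull rises. It starts between 0 and 0.005 and stays where it is left. It is stiff: about 5 N moves it (0.15 N more per 10 mm/s).
- tab (a point): Middle of the underside of the slide's steel finger tab: a plate 24 mm wide (catch y), 7 thick, standing out from the housing to 30 mm from the panel's inner face (this point at 21 mm). It rises with the slide; the hook's foot goes underneath. Axes as the catch's.
- hook: Bent hook, about 110 g (90 to 140): bamboo handle 26 mm (x) by 14 (y) by 75 tall; below it a round steel shank, 6 thick, 110 long, then bent 90 degrees into a foot, 6 thick, reaching 24 from the shank axis along hook -x. Origin: centre of the handle's underside, on the shank axis; z up. It hangs upright in the fork, foot towards the drawer front within 0.2 rad.
- hook_grip (a point): Where to grip the hook: in the handle, on its axis, 42 mm above the handle's underside; the handle is 14 mm across hook y here. Axes as the hook's.
- toe (a point): Contact point on the top of the hook's foot, 18 mm from the shank axis along hook -x and 104 mm below the handle's underside; the foot ends 6 mm further on. Axes as the hook's.
- rail: Stainless hook rail fixed inside the drawer's left wall, 210 mm long (x); axes as the drawer's, y into the wall. Origin: on the wall face, level with the fork's prong tops, 130 above the bench. Fork at its middle: two prongs 7 wide, gap 10, standing out 64 along -y, ending in lips 4 high; the hook's shank goes in and out there, handle above the lips. Wire hooks at x = -70 and 70 carry spoons.
- fork (a point): Where the hook's origin belongs when hung: midway between the prongs, level with their tops, 40 mm from the wall (22 mm inside the lips). Axes as the rail's.
- measures_low (a point): Lower end of the steel measuring spoon set, which dangles 80 mm from the rail's hook at rail x = +70 mm. Leave alone.
- taster_low (a point): Lower end of the bamboo tasting spoon, which dangles 85 mm from the rail's hook at rail x = -70 mm. Leave alone.
- jar: Lidded white ceramic jar, 82 mm across, 115 mm high, in the drawer; origin: centre of its underside. Leave alone.
- shaker: Empty glass shaker with steel cap, 58 mm across, 104 mm high, in the drawer; origin: centre of its underside. Leave alone.
- grinder: Cast aluminium grinder with a crank on top, 66 mm across, 144 mm high, in the drawer; origin: centre of its underside. Leave alone.
- mortar: Marble mortar, 110 mm across, 60 mm high, on the bench to the right of the drawer; origin: centre of its underside. Leave alone.
Things that resemble listed ones, but are neither listed nor needed, are in the scene too. Of the things shaped like the hook, the wooden one is meant.

How it is judged (in metres and radians):
On the way, in this order (a step that is already met when the one before it is completed fails the run):
1. the hook has been taken out of its fork (distance between hook and fork above 0.06 m), for 0.1 s.
2. the slide stands still against its stop screw and the hook holds it there with a pull of 9 to 18 N (value of joint slide above 0.0135 m and velocity of joint slide below 0.003 m/s and contact force between hook and catch between 9 and 18 N), for 0.4 s.
At the end, for the whole second after the job is handed in: The slide is up where the stop screw stopped it (more than 13.5 mm); the hook hangs in the fork again, its handle's underside within 4 mm of the prong tops and within 18 mm of the fork point sideways, upright to within 0.12 rad, at rest; nothing else has been disturbed (value of joint slide above 0.0135 m and horizontal distance between hook and fork below 0.018 m and z of hook in the frame of fork between -0.004 and 0.004 m and angle between hook's own z axis and vertical below 0.12 rad and linear speed of hook below 0.03 m/s); the robot touches nothing.
It fails at once if more than 18 N on the catch (contact force between hook and catch above 18 N).
It fails at once if the robot itself touches the catch instead of using the hook (contact force between the arm and catch above 0.5 N).
It fails at once if the gripper's fingers touch the catch instead of using the hook (contact force between the fingers and catch above 0.5 N).
It fails at once if one of the things to be left alone is pushed more than 20 mm (distance of any of jar, shaker, grinder, mortar from where it was at the start of the episode above 0.02 m).
It fails at once if a dangling spoon is swung more than 30 mm (distance of any of measures_low, taster_low from where it was at the start of the episode above 0.03 m).
It also fails if it takes over 61 s, if anything falls off the work surface, if the arm or the gripper's body presses on something with over 40 N, if the wrist force passes 120 N, or if a joint passes its speed limit or range.

## Working session

There is one attempt and no reset: what is moved stays moved. The work goes in short steps, each a Python script; the robot and the scene stay as the last script left them, time stands still between calls to the robot, and variables do not carry over. Pictures are saved under pics/ and viewed, about 8 in all and at most 12, crops included, and the job is handed in when it is done.

```bash
mkdir -p pics; python3 - <<'E'
from bench import ctrl
import cv2,numpy as np
np.set_printoptions(precision=4,suppress=True)
for n in("scene","side","wrist"):
    print(n,ctrl.camera_params(n)); cv2.imwrite(f"pics/{n}0.png",ctrl.read_camera(n))
print(ctrl.current_t(),ctrl.current_eef_rot())
E
```

```text
scene {'fx': 506.31283341573004, 'fy': 506.31283341573004, 'cx': 318.73201954512297, 'cy': 197.7686689233333, 'pose': array([[ 0.3074, -0.6576,  0.6878,  1.4956],
       [ 0.9516,  0.2106, -0.224 , -0.3214],
       [ 0.0024,  0.7233,  0.6905,  1.068 ],
       [ 0.    ,  0.    ,  0.    ,  1.    ]])}
side {'fx': 377.902991215813, 'fy': 377.902991215813, 'cx': 323.7720507911333, 'cy': 194.06507865310823, 'pose': array([[-0.7477,  0.3842, -0.5416, -0.017 ],
       [-0.6638, -0.4541,  0.5943,  0.6294],
       [-0.0176,  0.8039,  0.5945,  0.7568],
       [ 0.    ,  0.    ,  0.    ,  1.    ]])}
wrist {'fx': 309.6576063858809, 'fy': 309.6576063858809, 'cx': 324.53966770014307, 'cy': 197.94680714604817, 'T_tool_cam': array([[ 1.    ,  0.0007, -0.0006,  0.0001],
       [-0.0007,  0.2879, -0.9577, -0.171 ],
       [-0.0005,  0.9577,  0.2879,  0.0814],
       [ 0.    ,  0.    ,  0.    ,  1.    ]])}
0.15 [[ 0.3782 -0.0003  0.9257]
 [-0.9257  0.0009  0.3782]
 [-0.0009 -1.      0.0001]]
```

View pics/scene0.png

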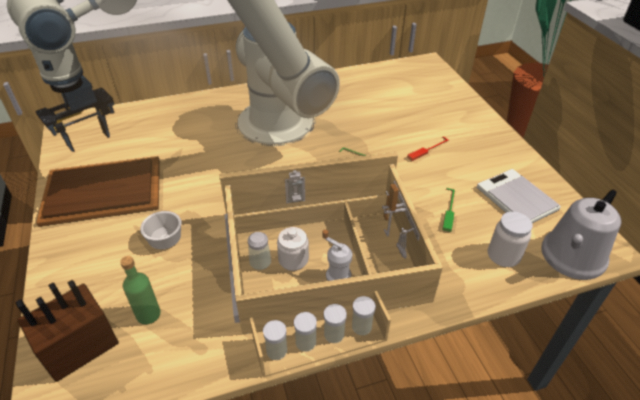

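View pics/side0.png

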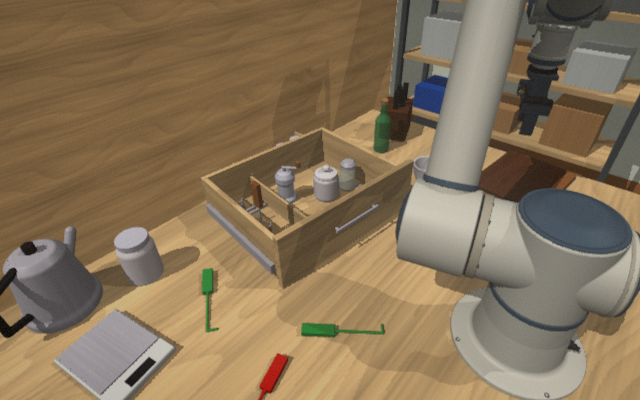

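The scene camera shows the drawer at about (220–440, 155–320), with the catch at (296,186), the hook near (394,200) on the left wall, and decoy hooks on the bench. I'll zoom in on the drawer.

```bash
python3 - <<'E'
import cv2
im=cv2.imread("pics/scene0.png")[145:325,210:450]
cv2.imwrite("pics/c1.png",cv2.resize(im,None,fx=3.33,fy=3.33,interpolation=cv2.INTER_CUBIC))
E
```

```text
(no output)
```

View pics/c1.png

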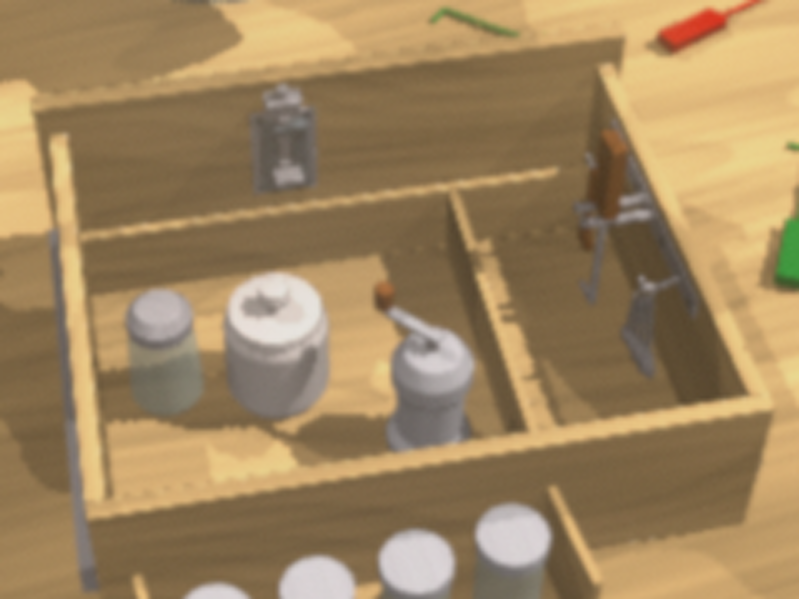

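Zoomed crop of the scene: the front panel's top edge runs (38,110)→(621,48), the back's runs (92,516)→(770,408), the catch plate is centred at about (285,150), and the brown handle is at (607,175) in crop pixels.

```bash
cat > h.py <<'E'
import numpy as np,cv2
from scipy.optimize import least_squares
from bench import ctrl
np.set_printoptions(precision=4,suppress=True)
def pose(n,R=None,p=None):
    c=ctrl.camera_params(n)
    if n!="wrist": return c,np.array(c["pose"])
    T=np.eye(4);T[:3,:3]=R;T[:3,3]=p
    return c,T@np.array(c["T_tool_cam"])
def proj(c,T,P):
    q=(np.atleast_2d(P)-T[:3,3])@T[:3,:3]
    return np.c_[c["cx"]-c["fx"]*q[:,0]/q[:,2],c["cy"]+c["fy"]*q[:,1]/q[:,2]]
def ray(c,T,u,v):
    d=T[:3,:3]@np.array([(u-c["cx"])/c["fx"],-(v-c["cy"])/c["fy"],-1]);return T[:3,3],d
def onz(c,T,u,v,z):
    o,d=ray(c,T,u,v);return o+d*(z-o[2])/d[2]
def rz(a): return np.array([[np.cos(a),-np.sin(a),0],[np.sin(a),np.cos(a),0],[0,0,1]])
def down(a): # tool y down; jaws (tool x) at world angle a
    x=np.array([np.cos(a),np.sin(a),0]);y=np.array([0,0,-1.]);return np.c_[x,y,np.cross(x,y)]
E
python3 - <<'E'
from h import *
c,T=pose("scene")
M=np.array([[-.182,-.24,.17],[-.182,.24,.17],[.2,-.24,.14],[.2,.24,.14]])
px=np.array([[38,110],[621,48],[92,516],[770,408]])/3.33+[210,145]
f=lambda s:(proj(c,T,M@rz(s[2]).T+[s[0],s[1],0])-px).ravel()
r=least_squares(f,[.6,0,0]);print(r.x,r.fun)
s=r.x;loc=lambda P:(P-[s[0],s[1],0])@rz(s[2])
for n,x,y,z in[("plate bottom",285,190,.044),("bracket top",282,88,.168),("handle top",611,133,.205),("handle bot",604,217,.13),("tab",288,186,.08)]:
    p=onz(c,T,x/3.33+210,y/3.33+145,z);print(n,p,loc(p))
E
```

```text
[ 0.6574 -0.0329 -0.1188] [ 1.8193 -0.5723 -1.2615 -3.3831 -2.3786  1.3776  1.9933  0.6751]
plate bottom [ 0.4724 -0.0588  0.044 ] [-0.1806 -0.0477  0.044 ]
bracket top [ 0.4805 -0.0599  0.168 ] [-0.1724 -0.0478  0.168 ]
handle top [0.6491 0.1536 0.205 ] [-0.0303  0.1842  0.205 ]
handle bot [0.6641 0.1494 0.13  ] [-0.0149  0.1818  0.13  ]
tab [ 0.5045 -0.0643  0.08  ] [-0.1481 -0.0493  0.08  ]
```

```bash
python3 - <<'E'
from h import *
s=[.6574,-.0329,-.1188];W=lambda P:rz(s[2])@np.array(P)+[s[0],s[1],0]
R=down(s[2]-np.pi/2)
p=ctrl.current_tool_pos();ctrl.move_l([p[0],p[1],.36],vel=.3)
out={}
for n,P in[("catch",[-.10,-.048,.31]),("hook",[-.03,.17,.31])]:
    ctrl.goto(W(P),R)
    ctrl.sleep(.2)
    p,r=np.array(ctrl.current_tool_pos()),np.array(ctrl.current_eef_rot())
    im=ctrl.read_camera("wrist");cv2.imwrite(f"pics/w_{n}.png",im);np.savez(f"w_{n}.npz",p=p,R=r)
    print(n,p,ctrl.current_q(),ctrl.current_t())
a=cv2.imread("pics/w_catch.png");b=cv2.imread("pics/w_hook.png")
cv2.imwrite("pics/both.png",np.vstack([a,b])[:, :][:800] if 0 else cv2.resize(np.vstack([a,b]),(480,600)))
E
```

```text
catch [ 0.5524 -0.0692  0.31  ] [-13.2771  18.0787  78.5167  -0.0007  83.4008  83.5616] 3.1917
hook [0.6477 0.1379 0.3104] [  6.8812  27.6041  63.0811  -0.0056  89.2985 103.7779] 4.3583
```

View pics/both.png

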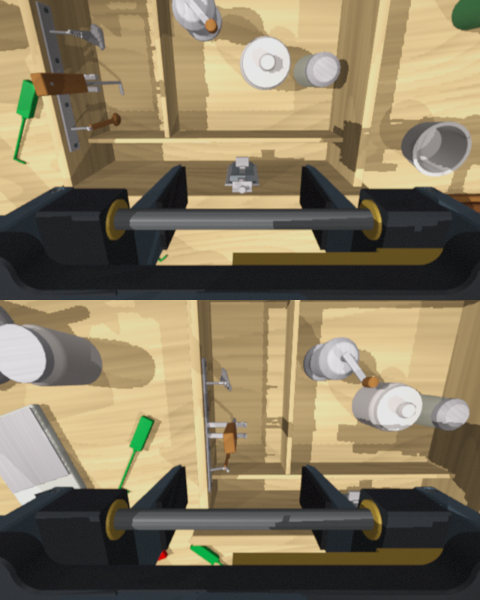

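The top view shows the catch at about (320,237) full-res and the hook at upper left. The bottom view shows the wooden hook in its fork at about (307,187) full-res, between the two spoons. I'll magnify both.

```bash
python3 - <<'E'
import cv2,numpy as np
a=cv2.imread("pics/w_catch.png")[175:275,280:360];b=cv2.imread("pics/w_hook.png")[140:240,265:345]
f=lambda i:cv2.resize(i,(400,500),interpolation=cv2.INTER_CUBIC)
cv2.imwrite("pics/c2.png",np.hstack([f(a),f(b)]))
E
```

```text
(no output)
```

View pics/c2.png

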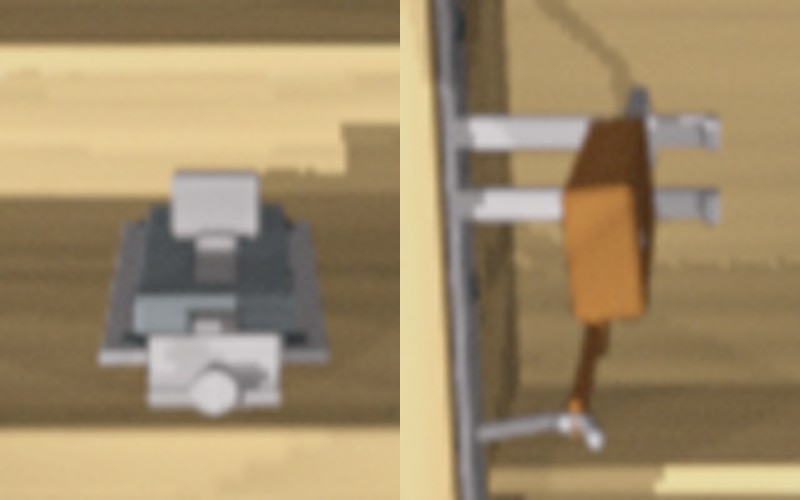

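Left tile: the catch, with tab (172–258, 172–235) and stop screw at (215,392). Right tile: handle top corners at about (565,190), (630,185), (648,315), (580,322), and prongs at rows 115–150 and 187–222 with tips at x≈720.

```bash
python3 - <<'E'
from h import *
s=np.array([.6574,-.0329,-.1188]);loc=lambda P:(np.array(P)-[s[0],s[1],0])@rz(s[2])
d=np.load("w_catch.npz");cc,Tc=pose("wrist",d["R"],d["p"])
d=np.load("w_hook.npz");ch,Th=pose("wrist",d["R"],d["p"])
cs,Ts=pose("scene")
C=lambda x,y:(280+x/5,175+y/5); H=lambda x,y:(265+(x-400)/5,140+y/5); S=lambda x,y:(210+x/3.33,145+y/3.33)
g=lambda n,c,T,uv,z:print(n,loc(onz(c,T,*uv,z)))
print("cams",loc(Tc[:3,3]),loc(Th[:3,3]))
for x in(0,200,400): g("front inner top",cc,Tc,C(x,430),.17)
g("divider near top edge? row195",cc,Tc,C(100,195),.082);g("row45",cc,Tc,C(100,45),.082)
for x,y in((172,172),(258,172)): g("tab",cc,Tc,C(x,y),.075)
g("plate top corners",cc,Tc,C(100,362),.136);g("plate top corners",cc,Tc,C(328,362),.136)
g("screw",cc,Tc,C(215,392),.168)
for q in((565,190),(630,185),(648,315),(580,322)): g("handle top",ch,Th,H(*q),.205)
g("prong tip mid",ch,Th,H(720,168),.134);g("prong root mid",ch,Th,H(462,168),.13)
g("handle bot near(630,120)?",ch,Th,H(600,120),.13);g("",ch,Th,H(650,120),.13)
g("wall edge",ch,Th,H(433,100),.14);g("wall edge",ch,Th,H(455,400),.14)
def tri(a,b):
    A=[];B=[]
    for o,v in(a,b):
        v=v/np.linalg.norm(v);P=np.eye(3)-np.outer(v,v);A.append(P);B.append(P@o)
    x=np.linalg.lstsq(np.vstack(A),np.hstack(B),rcond=None)[0];return x,np.linalg.norm(np.vstack(A)@x-np.hstack(B))
for n,a,b in[("tab low front",C(215,172),S(288,187)),("screw top",C(215,392),S(282,90))]:
    x,e=tri(ray(cc,Tc,*a),ray(cs,Ts,*b));print(n,x,loc(x),e)
E
```

```text
cams [-0.0185 -0.0487  0.481 ] [0.0515 0.1682 0.4814]
front inner top [-0.1853  0.0009  0.17  ]
front inner top [-0.1853 -0.0438  0.17  ]
front inner top [-0.1854 -0.0885  0.17  ]
divider near top edge? row195 [-0.1611 -0.0154  0.082 ]
row45 [-0.1189 -0.0164  0.082 ]
tab [-0.1569 -0.0349  0.075 ]
tab [-0.1569 -0.0588  0.075 ]
plate top corners [-0.1851 -0.0189  0.136 ]
plate top corners [-0.1851 -0.0746  0.136 ]
screw [-0.177  -0.0471  0.168 ]
handle top [-0.0122  0.1923  0.205 ]
handle top [-0.0113  0.1804  0.205 ]
handle top [-0.0362  0.1774  0.205 ]
handle top [-0.0376  0.1901  0.205 ]
prong tip mid [-0.0235  0.1628  0.134 ]
prong root mid [-0.0242  0.2225  0.13  ]
handle bot near(630,120)? [-0.0131  0.1903  0.13  ]
 [-0.0131  0.1789  0.13  ]
wall edge [-0.0067  0.2267  0.14  ]
wall edge [-0.0777  0.2251  0.14  ]
tab low front [ 0.4934 -0.0609  0.0676] [-0.1595 -0.0473  0.0676] 0.0006819926453470968
screw top [ 0.4709 -0.0578  0.1574] [-0.1823 -0.0468  0.1574] 0.0003952558375894541
```

```bash
cat >> h.py <<'E'
S=np.array([.6574,-.0329,-.1188]);W=lambda P:rz(S[2])@np.array(P)+[S[0],S[1],0]
LOC=lambda P:(np.array(P)-[S[0],S[1],0])@rz(S[2])
RD=lambda yaw=0:down(S[2]+yaw-np.pi/2)
HK=np.array([-.0243,.185]);YAW=.10
def st(n=""): print(n,"t",ctrl.current_t(),"loc",LOC(ctrl.current_tool_pos()),"F",np.array(ctrl.current_contact_force()),"g",ctrl.current_grip_width())
E
python3 - <<'E'
from h import *
ctrl.command_gripper(.5)
ctrl.goto(W([*HK,.26]),RD(YAW)); ctrl.move_l(W([*HK,.153]),vel=.12); st("at")
ctrl.command_gripper(0);ctrl.sleep(.2);st("grip")
ctrl.move_l(W([*HK,.165]),vel=.05);st("lift")
ctrl.move_l(W([-.0240,.128,.165]),vel=.06);st("out")
cv2.imwrite("pics/s1.png",ctrl.read_camera("scene"))
ctrl.move_l(W([-.0240,.128,.33]),vel=.15,ori=RD(0));st("up")
cv2.imwrite("pics/s2.png",ctrl.read_camera("side"));a=ctrl.read_camera("scene")
b=cv2.imread("pics/s2.png")
cv2.imwrite("pics/c3.png",np.hstack([cv2.resize(a[60:260,300:500],(400,400)),cv2.resize(b[80:280,180:380],(400,400))]))
E
```

```text
at t 6.55 loc [-0.0237  0.1851  0.154 ] F [ 0.4523 -0.1756  0.7272] g 0.4954492462944639
grip t 7.3417 loc [-0.0243  0.1851  0.1531] F [-0.4004  0.1873  1.7416] g 0.1531929935852983
lift t 7.7333 loc [-0.0241  0.185   0.1654] F [-0.723   0.0281 -0.7301] g 0.15259375863851846
out t 8.8333 loc [-0.024   0.1283  0.165 ] F [ 0.1199  0.1851 -1.6356] g 0.1522476749523302
up t 10.1333 loc [-0.0244  0.1279  0.329 ] F [-0.0922  0.8336 -1.0803] g 0.15088263371024394
```

View pics/c3.png

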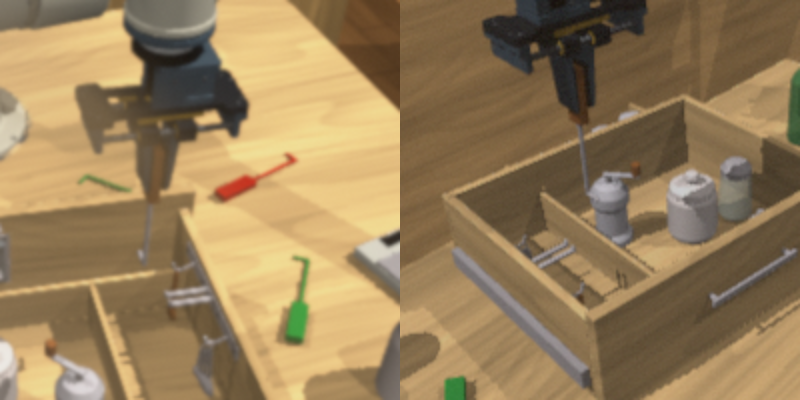

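The hook is out, upright and held firmly; spoons and fork look undisturbed. Next I move to beside the catch, lower, and slide under the tab.

```bash
python3 - <<'E'
from h import *
x=-.1442;yc=-.047
ctrl.move_l(W([x,yc+.045,.33]),vel=.2,ori=RD(0));st("over")
print(ctrl.move_l(W([x,yc+.045,.179]),vel=.1,contact_N=6));ctrl.sleep(.2);st("down")
print(ctrl.move_l(W([x,yc,.179]),vel=.04,contact_N=3));ctrl.sleep(.2);st("under")
a=ctrl.read_camera("scene");cv2.imwrite("pics/s3.png",a)
cv2.imwrite("pics/c4.png",cv2.resize(a[130:230,240:360],(720,600),interpolation=cv2.INTER_CUBIC))
E
```

```text
over t 11.2667 loc [-0.1436 -0.0015  0.33  ] F [ 0.7818 -0.2778 -1.336 ] g 0.1509165450436521
False
down t 13.125 loc [-0.1441 -0.002   0.1793] F [ 1.1205 -0.3353 -1.8161] g 0.15575006718476195
False
under t 14.6 loc [-0.1442 -0.0469  0.179 ] F [-0.9795 -0.1265 -1.6518] g 0.15008342764489255
```

View pics/c4.png

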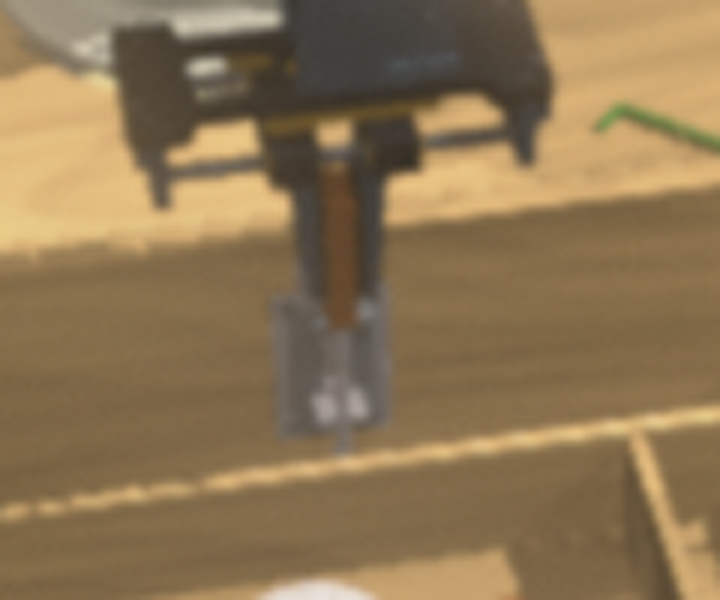

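The shank is centred in front of the tab, with the foot below it at about (343,445). Now I pull up in force-watched steps.

```bash
cat >> h.py <<'E'
def fz(n=6):
    v=[]
    for _ in range(n): v.append(ctrl.current_contact_force()[2]);ctrl.sleep(.01)
    return float(np.mean(v)),float(np.std(v))
E
python3 - <<'E'
from h import *
x=-.1442;y=-.047;b=fz(20);print("base",b)
z=.179;first=None;log=[]
while z<.24:
    z+=.001 if first is None or z<first+.008 else .0005
    ctrl.move_l(W([x,y,z]),vel=.02)
    f=b[0]-fz(4)[0];log.append((round(z,4),round(float(ctrl.current_tool_pos()[2]),4),round(f,2)))
    if first is None and f>2: first=z
    if f>8: break
print(*log,sep="\n");ctrl.sleep(.2);print("now",b[0]-fz(10)[0]);st()
E
```

```text
base (-1.135937351085617, 0.5929830669541277)
(0.18, 0.1801, -0.11)
(0.181, 0.1811, 0.81)
(0.182, 0.182, 0.07)
(0.183, 0.183, 0.12)
(0.184, 0.184, 0.12)
(0.185, 0.185, -0.01)
(0.186, 0.186, 0.35)
(0.187, 0.187, 0.3)
(0.188, 0.1881, -0.37)
(0.189, 0.189, 0.08)
(0.19, 0.19, 0.24)
(0.191, 0.1911, 0.29)
(0.192, 0.192, -0.04)
(0.193, 0.193, 0.27)
(0.194, 0.194, 0.34)
(0.195, 0.195, 0.05)
(0.196, 0.196, 0.16)
(0.197, 0.197, 0.25)
(0.198, 0.198, 0.37)
(0.199, 0.199, 0.57)
(0.2, 0.2, 0.23)
(0.201, 0.201, 0.19)
(0.202, 0.2019, 1.3)
(0.203, 0.2029, 3.74)
(0.204, 0.204, 4.23)
(0.205, 0.205, 3.76)
(0.206, 0.2061, 3.82)
(0.207, 0.207, 3.83)
(0.208, 0.2081, 3.4)
(0.209, 0.209, 4.02)
(0.21, 0.2101, 3.95)
(0.211, 0.211, 3.6)
(0.2115, 0.2115, 4.39)
(0.212, 0.212, 4.69)
(0.2125, 0.2125, 4.35)
(0.213, 0.213, 4.64)
(0.2135, 0.2135, 4.26)
(0.214, 0.214, 4.3)
(0.2145, 0.2145, 4.62)
(0.215, 0.215, 4.43)
(0.2155, 0.2155, 4.63)
(0.216, 0.216, 4.48)
(0.2165, 0.2165, 4.49)
(0.217, 0.217, 5.26)
(0.2175, 0.2174, 7.76)
(0.218, 0.2178, 14.36)
now 16.274378013067228
 t 28.1333 loc [-0.1443 -0.047   0.2178] F [  0.4961  -0.1305 -16.4781] g 0.15434365569444597
```

At the stop the pull read 16 N. I'll ease to about 12 N and hold.

```bash
python3 - <<'E'
from h import *
x=-.1442;y=-.047;b=-1.14;z=.218-.0002
ctrl.move_l(W([x,y,z]),vel=.02);ctrl.sleep(.15)
for k in range(8):
    f=b-fz(8)[0];print(round(z,5),round(f,2))
    if 11<f<13.2:break
    z+=np.clip((12.2-f)/30000,-.0001,.0001);ctrl.move_l(W([x,y,z]),vel=.02);ctrl.sleep(.1)
for k in range(8):print(round(b-fz(10)[0],2),end=" ")
st()
E
```

```text
0.2178 14.63
0.21772 12.45
12.83 12.57 12.34 12.31 12.27 12.09 12.35 11.81  t 29.6833 loc [-0.1442 -0.047   0.2177] F [ -1.3151   1.0911 -13.1576] g 0.1547794039186406
```

```bash
python3 - <<'E'
from h import *
x=-.1442;y=-.047
ctrl.move_l(W([x,y,.185]),vel=.05);ctrl.sleep(.2);st("low")
print(ctrl.move_l(W([x,y+.045,.182]),vel=.06,contact_N=4));st("side")
a=ctrl.read_camera("scene");cv2.imwrite("pics/s4.png",a)
ctrl.move_l(W([x,y+.045,.33]),vel=.15)
ctrl.move_l(W([-.0240,.128,.33]),vel=.2);ctrl.sleep(.3);st("up")
b=ctrl.read_camera("side");cv2.imwrite("pics/s5.png",b);p=cv2.imread("pics/s2.png")
r=lambda i:cv2.resize(i[70:190,230:330],(333,400),interpolation=cv2.INTER_CUBIC)
cv2.imwrite("pics/c5.png",np.hstack([r(p),r(b)]))
E
```

```text
low t 30.6917 loc [-0.144  -0.047   0.1852] F [-0.1509  0.0464 -1.0469] g 0.15206300115173557
False
side t 31.5917 loc [-0.1442 -0.0021  0.182 ] F [-0.0767  0.6548 -0.6948] g 0.15622507080146802
up t 34.1083 loc [-0.0242  0.1276  0.3303] F [-0.1154 -0.0665 -0.826 ] g 0.1539252409039278
```

View pics/c5.png

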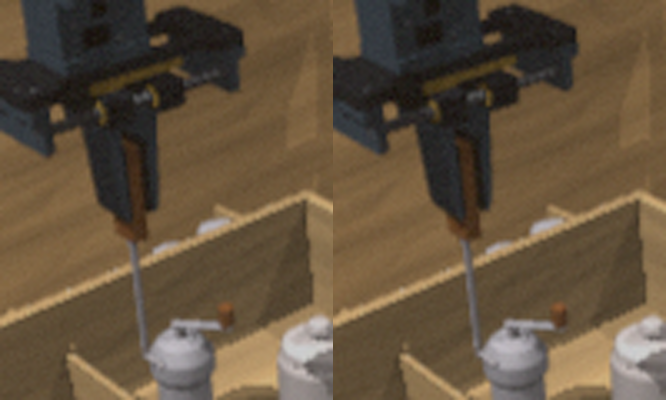

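Before and after views match: the handle bottom is at the same height and the shank has the same slope, so there was no slip. Hanging it back by the reverse path.

```bash
python3 - <<'E'
from h import *
ctrl.move_l(W([-.0240,.128,.167]),vel=.12,ori=RD(YAW));ctrl.sleep(.2);st("front")
print(ctrl.move_l(W([-.0240,.186,.167]),vel=.05,contact_N=4));ctrl.sleep(.3);st("in")
print(ctrl.move_l(W([-.0240,.186,.150]),vel=.012,contact_N=2.5));ctrl.sleep(.2);st("seated")
a=ctrl.read_camera("scene");cv2.imwrite("pics/s6.png",a)
cv2.imwrite("pics/c6.png",cv2.resize(a[150:270,350:450],(500,600),interpolation=cv2.INTER_CUBIC))
E
```

```text
front t 35.8667 loc [-0.0238  0.128   0.1674] F [ 0.0539  0.4168 -1.4003] g 0.1527418309618741
False
in t 37.475 loc [-0.024   0.1859  0.167 ] F [-0.1945 -0.1566 -1.5098] g 0.15197815361853237
True
seated t 38.7333 loc [-0.024   0.186   0.1531] F [-0.3959  0.1981  6.1621] g 0.1530702449445717
```

View pics/c6.png

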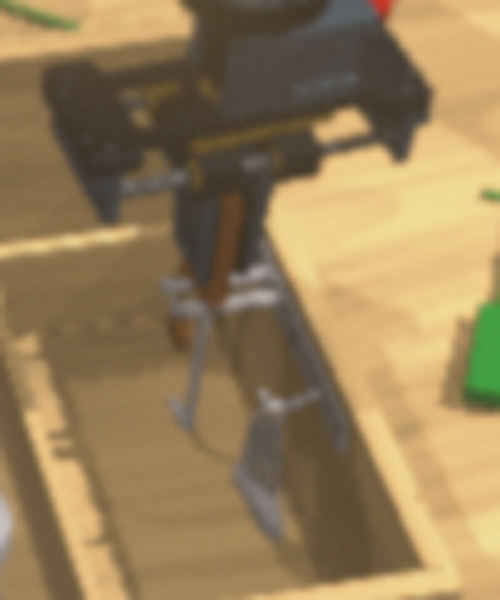

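Seated on the prongs at the same height as at the grasp (0.1531). The shank is between the prongs. Releasing.

```bash
python3 - <<'E'
from h import *
ctrl.move_l(W([-.0240,.186,.1534]),vel=.01)
ctrl.command_gripper(.45);ctrl.sleep(.3);st("open")
ctrl.move_l(W([-.0240,.186,.31]),vel=.08)
ctrl.goto(W([-.03,.17,.3104]),RD(0));ctrl.sleep(.3)
p,r=np.array(ctrl.current_tool_pos()),np.array(ctrl.current_eef_rot())
im=ctrl.read_camera("wrist");cv2.imwrite("pics/w2.png",im)
ctrl.goto(W([-.10,-.048,.31]),RD(0));ctrl.sleep(.3)
q=np.array(ctrl.current_tool_pos());im2=ctrl.read_camera("wrist");cv2.imwrite("pics/w3.png",im2);print(p,q);st()
f=lambda i:cv2.resize(i,(400,500),interpolation=cv2.INTER_CUBIC)
cv2.imwrite("pics/c7.png",np.hstack([f(im2[175:275,280:360]),f(im[140:240,265:345])]))
E
```

```text
open t 39.95 loc [-0.024   0.186   0.1534] F [ 0.4354 -0.0274  0.332 ] g 0.4514652599724852
[0.6479 0.1398 0.3103] [ 0.5528 -0.068   0.3099]
 t 43.925 loc [-0.0998 -0.0474  0.3099] F [-0.4665  0.4519 -0.1696] g 0.45073594447589177
```

View pics/c7.png

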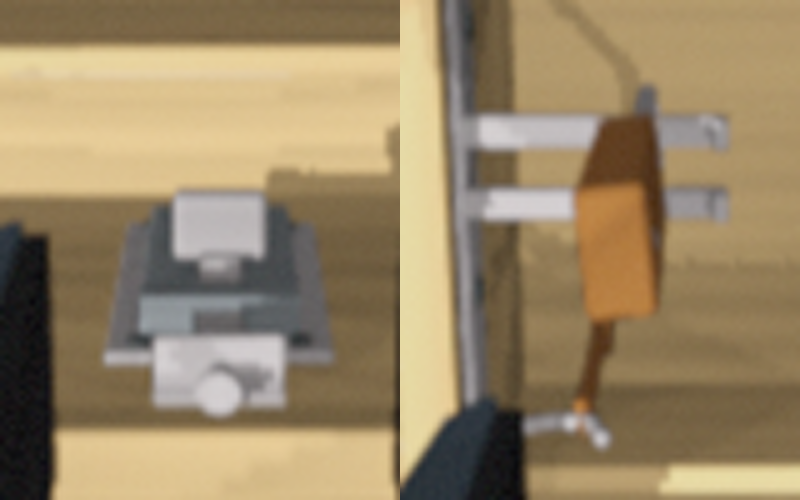

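The tab now sits visibly higher (its edge moved from row 172 to 192), and the hook hangs in the fork as at the start, with the taster spoon at rest beside it. Handing in.

```bash
python3 -c "
from bench import ctrl
ctrl.sign_off();print(ctrl.current_t())"
```

```text
the job is handed in; nothing more can be done
the job is handed in; nothing more can be done
```

The catch is armed, the hook is back in its fork, and I handed the job in at about 44 s. The system reported no verdict.

- **Taking the hook:** I gripped the wooden hook by its handle, slid it out of the fork and lowered it beside the catch. I then moved the foot sideways under the tab and drew the slide up about 15 mm to its stop.
- **Force on the catch:** The pull rose more steeply than I wanted at the stop and briefly read 16.3 N, against the 18 N limit. I eased it to about 12.3 N and held that for 0.8 s. The readings have roughly ±0.6 N of noise.
- **Hanging it back:** The handle met the prongs at the same height as at the grasp (0.153 m), and the gripper came away freely. Before and after pictures of the hook in the gripper matched, so it did not slip.
- **Last checks:** The final pictures show the tab raised, the hook hanging upright in the fork, and the tasting spoon undisturbed. I did not check the jar, shaker, grinder, mortar and measuring spoons in a picture after release, but none of the guarded moves stopped on an unexpected contact.
- **Disagreement:** My first height estimates for the tab underside ranged from 0.068 to 0.080 m. By touch it was at about 0.0755 m, and I relied on touch.

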